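# Clip the open seam of a casting hoop

## Robot

A 6-joint arm with a two-finger parallel gripper is mounted at the origin on the work surface. World frame = base frame: x ahead of the robot, y to its left, z up, the work surface at z = 0. Lengths are in mm, angles in rad, forces in N, time in s.
With the tool pointing down it reaches from about 275 to 750 mm from the base axis. Payload 10.2 kg.
Tool frame: the origin (TCP) lies between the finger pads; the fingertips stand 14 mm ahead of it and the grasp point (between the pads) lies 5 mm behind it (tip_reach is the distance from the TCP to the fingertips, in mm); z points along the fingers, y is the line along which they close (so a half turn about z gives the same grasp; the last joint's range is limited). The gripper opens to 85 mm and grips with 20 to 120 N. Pads are 22 mm wide; open, the fingers measure 114 mm over their backs; the gripper's body (76 mm by 85 mm) begins 54 mm behind the grasp point. The pads swing forward as they close: fully open they stand 13 mm farther back than shut.
Start: joints at [1.057, 0.313, 1.498, -0, 1.331, -0.223], TCP at [150.54, 502.96, 245.294] pointing down, gripper open.
Joint ranges: [-2.94, 2.94], [-0.97, 2.17], [0.19, 2.56], [-1.23, 4.37], [0.02, 3.11], [-2.88, 2.88]. Speed limits (rad/s): [2.39, 2.39, 3.01, 3.14, 3.14, 3.14].

## Interface

Orientations are given as a unit quaternion [w, x, y, z].
In Python, from rig import * gives the robot as it stands.
- The arm moves only by the tool arm_command, never from a script. Its argument "steps" is a list that holds one entry, the list of rows, each a list of 7 numbers: the opening, from 0 (shut) to 1 (fully open), then the shift along the tool's x, y, z each as a share of 0.05 m, from -1 to 1, then the turn, a rotation vector about the tool's x, y, z each as a share of 0.15 rad, from -1 to 1. A call has 1 to 8 rows; each row shifts and turns the commanded pose from where the row before left it, along the tool's axes as they then stand; what a row does not reach is not made up. A row lasts 1/8 s, in which the tool goes at most 62.5 mm and 10.7 degrees, less where a joint would pass 70% of its speed; a pose out of reach is approached as far as the arm can. A call with a number of a shift or a turn outside -1 to 1 is refused whole. A call with a gripper value outside its range is refused whole. The fingers move at their own pace and stop on an object; "squeeze" is the grip in N (left out, the last holds). Time passes only in rows, so rows that do not move let the fingers close. It gives the time, the measured TCP pose, the force, the opening and the grip force at its end, in the units of the state.
- sense(): the state, without advancing time (a new reading comes with each control period).
- capture(name): name is "side" or "top" or "wrist"; returns the picture (384x512x3 uint8, red, green, blue); there is no depth.
- get_calibration(name): a dict with "intrinsics" (3x3 intrinsics, pixels), "rvec" (rotation vector, rad) and "tvec" (3), from world to camera coordinates, as OpenCV has them; the wrist camera has in their place "T_tool_cam" (4x4, takes a point from camera to tool coordinates, whose origin is the TCP and whose axes are the flange's). Camera axes: x right, y down, z forward; pixel columns grow to the right and rows downward; lengths in mm; the calibration is good to about 2 mm. A picture is of the moment at which its call begins: read the wrist's pose just before it. get_calibration takes no time and is no camera call.
- finish_job(): hands the job in; it is judged then, once.
The state is a dict: "time_s": time; "joints": joint angles; "dq": joint speeds; "tau": joint torques, N m; "eef_pos": TCP position; "ee_rot": TCP orientation; "force": force on the tool from outside, world axes, zero at the start; "wrist_torque": the same for the moment, N m; "grip_width": opening from 0.0 (shut) to 1.0 (fully open); "grip_force": force on a finger pad.
Only numpy, scipy, OpenCV 4.12 (cv2) and the standard library are available. Lean on these libraries where they do the work, as an engineer would, in place of code of your own. Each camera call takes 0.05 s, during which the arm holds its last target. There are 200 camera calls.

## Task

The teal casting hoop around the clay model has one seam clamped by a black clip and one seam still open. Squeeze open the red-handled clip, take it off the wooden parking rail and let it close over the top edge of the open seam, square to it and upright, near the middle of the seam's length, with the jaws well down on both sides. Leave the yellow and green clips on the rail, and do not shove the hoop or the rail about.

Things in the scene. Friction and masses are not known exactly. Their poses are not given: they have to be found in the camera images.
- red_clip: Sprung clip, red handles up, steel jaws with black pads down, about 55 g, parked on the rail. Origin: pivot pin, as parked 14 mm above the rail's edge and 89 mm above the table. x along the pin and the edge it bites, y the way it is squeezed, z up. 26 mm wide along x (pin 30). Handles end 42 mm above the pin, jaws 40 mm below. It reads as the -y half: tilts 0.25 rad when squeezed
- red_handles (a point): Point between the red handles, 33 mm above the pin: where to squeeze. The flat handles splay like a V, outside faces 33 mm apart 13 mm above the pin, 48 mm apart at the top; squeezed to the stop they are parallel, 26 mm apart outside. That takes up to about 14 N a side; more grip only presses on the stop
- red_jaw (a joint): Opening of the red clip (rad): 0 = shut on a 6 mm edge (as parked), -0.15 = shut on nothing, 0.5 = handles squeezed to the stop, pads 20 to 25 mm apart. It springs shut when let go, with about 5 N on a 6 mm edge
- red_pads (a point): Point between the red clip's pads, 34 mm below the pin; the pads are 12 mm tall, the jaw tips 6 mm below this point. The room between the jaws ends 4 mm below the pin
- seam (a point): Middle of the open seam's top edge. The seam is an upright teal flange 6 mm thick, 84 mm long, 90 mm high, standing out from the hoop on the robot's side. x along the edge towards the hoop's centre, y across, z up. The hoop (176 mm across, 90 mm high, 2.5 kg) stands loose, its wall 40 mm from here along +x. A like flange on the far side already carries a black clip
- rail: Wooden parking rail, standing loose but heavy (2 kg): an upright strip 250 mm long, 6 mm thick, its top edge 75 mm above the table, on a base 270 x 75 x 12 mm. Origin under its centre, x along the strip. Three clips sit on it, about 85 mm apart, in any order
- yellow_clip: Clip like the red one but with yellow handles; stays on the rail. Origin: its pivot pin, axes as the red one's
- green_clip: Clip like the red one but with green handles; stays on the rail. Origin: its pivot pin, axes as the red one's

How it is judged:
By the outcome, as a careful person would: the job done as asked, in the order asked, and still so for the second after the job is handed in, with the robot touching nothing.
It also fails if it takes over 42 s, if anything falls off the work surface, if the arm or the gripper's body presses on something with over 40 N, if the wrist force passes 120 N, or if a joint passes its speed limit or range.

## Working session

There is one attempt and no reset: what is moved stays moved. The work goes in short steps, Python scripts to look and compute and a tool call to move; the robot and the scene stay as the last step left them, time stands still between calls to the robot, and variables do not carry over. Pictures are saved under pics/ and viewed, at most 10 in all, crops included, and the job is handed in when it is done.

Besides the shell and the picture viewer there is one more tool, called after ">>>" as name([rows], argument=value, ...), one row to a line, values as JSON. arm_command: Moves the arm, as the interface text tells. Its arguments: {"type":"object","properties":{"steps":{"type":"array"},"squeeze":{"type":"number"}},"required":["steps"]}

```bash
mkdir -p pics; python3 - <<'E'
from rig import *
import cv2, numpy as np
s=sense(); print(s['time_s'],s['eef_pos'],s['ee_rot'],s['grip_width'])
for n in ('top','side','wrist'):
    im=capture(n); cv2.imwrite(f'pics/{n}0.png',cv2.cvtColor(im,cv2.COLOR_RGB2BGR))
    print(n,get_calibration(n))
a=cv2.imread('pics/top0.png');b=cv2.imread('pics/side0.png')
E
```

```text
0.0 [150.415393   502.75599025 244.75371243] [-2.15255289e-04  1.44882086e-01  9.89448736e-01 -5.77244964e-04] 1.000437934468451
top {'intrinsics': array([[469.49304278,   0.        , 256.78481804],
       [  0.        , 469.49304278, 187.52388629],
       [  0.        ,   0.        ,   1.        ]]), 'rvec': array([ 2.13982981, -2.13737314,  0.19078537]), 'tvec': array([ -48.22433483,  511.77551989, 1054.41209276])}
side {'intrinsics': array([[362.15621442,   0.        , 259.45476463],
       [  0.        , 362.15621442, 186.80667578],
       [  0.        ,   0.        ,   1.        ]]), 'rvec': array([ 0.35945532, -2.78269405,  1.21978009]), 'tvec': array([502.77995171, 176.28093103, 791.49363517])}
wrist {'intrinsics': array([[304.3768777 ,   0.        , 253.46427158],
       [  0.        , 304.3768777 , 194.04369729],
       [  0.        ,   0.        ,   1.        ]]), 'T_tool_cam': array([[ 1.98497921e-04, -9.60324521e-01, -2.78884876e-01,
         7.01101326e+01],
       [ 9.99999935e-01,  2.74185530e-04, -2.32386859e-04,
         4.50112497e-02],
       [ 2.99632997e-04, -2.78884812e-01,  9.60324514e-01,
        -1.27706571e+02],
       [ 0.00000000e+00,  0.00000000e+00,  0.00000000e+00,
         1.00000000e+00]])}
```

View pics/top0.png

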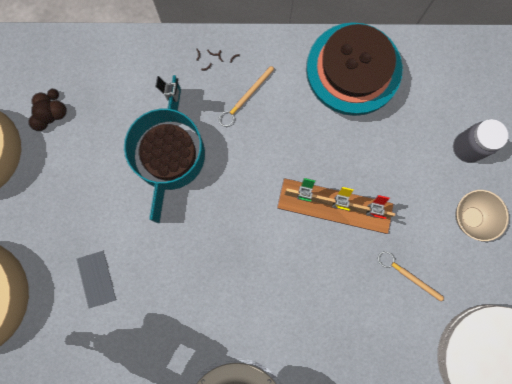

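View pics/side0.png

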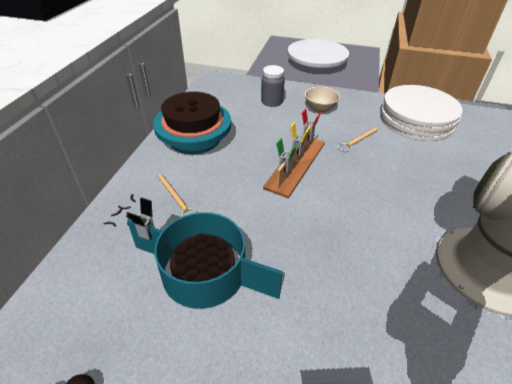

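The top view shows the rail with green (306,188), yellow (344,198) and red (379,206) clips, left to right. The open flange runs from (161,183) to (153,218), and the black clip is at (168,88). The side view agrees with this.

```bash
cat > h.py <<'E'
from rig import *
import cv2, numpy as np
from scipy.spatial.transform import Rotation as R
def pose(n):
    """camera centre, world-from-camera rotation, K"""
    c=get_calibration(n)
    if n=='wrist':
        s=sense(); q=np.array(s['ee_rot']); Rt=R.from_quat(np.r_[q[1:],q[0]]).as_matrix()
        T=c['T_tool_cam']; return np.array(s['eef_pos'])+Rt@T[:3,3], Rt@T[:3,:3], c['intrinsics']
    M=cv2.Rodrigues(c['rvec'])[0]; return -M.T@c['tvec'], M.T, c['intrinsics']
def cast(P,px,z):
    C,M,K=P; px=np.atleast_2d(px).astype(float)
    d=(M@np.linalg.inv(K)@np.c_[px,np.ones(len(px))].T).T
    return C+d*((z-C[2])/d[:,2])[:,None]
def proj(P,X):
    C,M,K=P; u=(K@M.T@(np.atleast_2d(X)-C).T).T; return u[:,:2]/u[:,2:]
def hsv(im): return cv2.cvtColor(im,cv2.COLOR_RGB2HSV)
def save(im,n): cv2.imwrite(f'pics/{n}.png',cv2.cvtColor(im,cv2.COLOR_RGB2BGR))
E
python3 - <<'E'
from h import *
P=pose('top')
print(cast(P,[[161,183],[153,218]],90)); print(cast(P,[[379,206],[344,198],[306,188]],110))
im=cv2.cvtColor(cv2.imread('pics/top0.png'),cv2.COLOR_BGR2RGB)
a=cv2.resize(im[160:250,260:420],None,fx=4,fy=4,interpolation=cv2.INTER_CUBIC)
w=cv2.cvtColor(cv2.imread('pics/wrist0.png'),cv2.COLOR_BGR2RGB)
o=np.zeros((360+240,640,3),np.uint8); o[:360]=a; o[360:,:320]=cv2.resize(w,(320,240)); 
o[360:,320:]=cv2.resize(im[140:230,100:220],(320,240),interpolation=cv2.INTER_CUBIC); save(o,'c0')
E
```

```text
[[513.74087768 167.01853223  90.        ]
 [435.2172572  181.95412821  90.        ]]
[[ 460.12887127 -314.03732022  110.        ]
 [ 477.65571344 -237.94459954  110.        ]
 [ 499.69329544 -155.01860912  110.        ]]
```

View pics/c0.png

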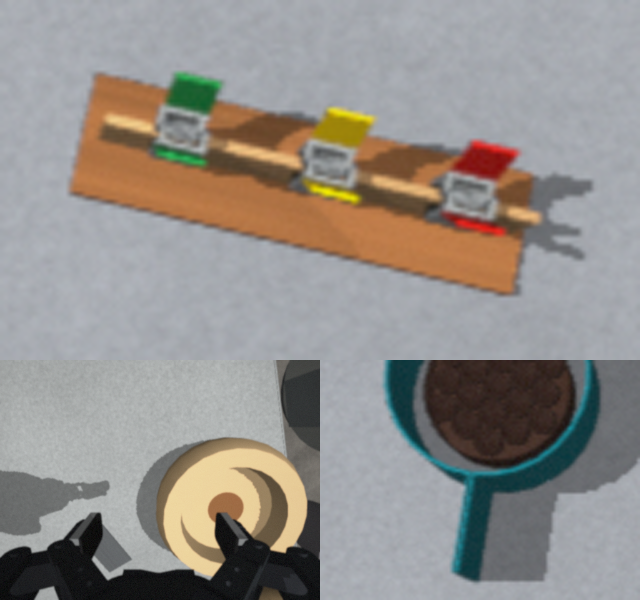

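Top crop: the red clip (rightmost, at about (378,209) in the full picture) sits near the rail's right end. The flange is clear. I'll stop over the seam first for a wrist look, then go on to the clip.

```bash
cat >> h.py <<'E'
def plan(xyz,ang,n,dec=2):
    """rows (x,y,z,turn z shares) from the sensed pose to xyz, tool x at world angle ang (deg), pointing down"""
    s=sense(); p=np.array(s['eef_pos']); q=np.array(s['ee_rot']); M=R.from_quat(np.r_[q[1:],q[0]]).as_matrix()
    a=np.deg2rad(ang); G=np.c_[[np.cos(a),np.sin(a),0],[np.sin(a),-np.cos(a),0],[0,0,-1]]
    rv=R.from_matrix(M.T@G).as_rotvec()/n
    print('pos',p.round(1),'toolx',np.rad2deg(np.arctan2(M[1,0],M[0,0])).round(2),'tool z',M[:,2].round(4))
    for i in range(n):
        sh=M.T@((np.array(xyz)-p)/(n-i))/50; sh=sh.round(dec); t=(rv/.15).round(dec)
        print(np.r_[sh,t].tolist()); p=p+M@sh*50; M=M@R.from_rotvec(t*.15).as_matrix()
E
python3 - <<'E'
from h import *
P=pose('top')
r=cast(P,[[287.5,190],[395,214]],75); print(r, np.rad2deg(np.arctan2(*(r[0]-r[1])[1::-1])))
plan([474,174,240],169.2,10)
E
```

```text
[[ 500.90097152 -117.00310373   75.        ]
 [ 446.54253313 -358.99778163   75.        ]] 77.33998223523514
pos [150.4 502.8 244.9] toolx 163.34 tool z [-5.e-04 -8.e-04 -1.e+00]
[-0.81, -0.44, 0.01, -0.0, -0.0, -0.07]
[-0.8, -0.45, 0.01, -0.0, -0.0, -0.07]
[-0.8, -0.46, 0.01, -0.0, -0.0, -0.07]
[-0.79, -0.47, 0.01, -0.0, -0.0, -0.07]
[-0.79, -0.48, 0.01, -0.0, -0.0, -0.07]
[-0.78, -0.49, 0.01, -0.0, -0.0, -0.07]
[-0.78, -0.5, 0.01, -0.0, -0.0, -0.07]
[-0.78, -0.5, 0.01, -0.0, -0.0, -0.07]
[-0.77, -0.51, 0.01, -0.0, -0.0, -0.07]
[-0.76, -0.52, 0.01, -0.0, -0.0, -0.07]
```

>>> arm_command([
  [[1, -0.8, -0.45, 0, 0, 0, -0.07], [1, -0.8, -0.45, 0, 0, 0, -0.07], [1, -0.8, -0.46, 0, 0, 0, -0.07], [1, -0.79, -0.47, 0, 0, 0, -0.07], [1, -0.79, -0.48, 0, 0, 0, -0.07], [1, -0.78, -0.49, 0, 0, 0, -0.07], [1, -0.78, -0.5, 0, 0, 0, -0.07], [1, -0.78, -0.5, 0, 0, 0, -0.07]],
])

```text
time_s: 1.15
eef_pos: [409.6, 238.3, 245.2]
ee_rot: [-0.0, 0.103, 0.995, -0.0]
force: [1.4, 0.2, 0.6]
grip_width: 1.002
grip_force: 0.0
```

>>> arm_command([
  [[1, -0.77, -0.51, 0.05, 0, 0, -0.07], [1, -0.76, -0.52, 0.05, 0, 0, -0.07], [1, 0, 0, 0, 0, 0, 0], [1, 0, 0, 0, 0, 0, 0]],
])

```text
time_s: 1.65
eef_pos: [473.0, 174.1, 240.1]
ee_rot: [-0.0, 0.093, 0.996, 0.0]
force: [0.8, -0.3, -0.2]
grip_width: 0.999
grip_force: 0.0
```

```bash
python3 - <<'E'
from h import *
P=pose('wrist'); im=capture('wrist'); save(im,'w1'); np.savez('P1.npz',C=P[0],M=P[1],K=P[2])
print(proj(P,[[513.7,167,90],[435,182,90]]))
plan([466,-317,240],77.3,11)
E
```

```text
[[254.09601782 224.38153392]
 [254.37802042 141.84163629]]
pos [472.8 174.4 240.3] toolx 169.39 tool z [-3.e-04  2.e-04 -1.e+00]
[-0.15, -0.88, 0.0, -0.0, -0.0, 0.97]
[-0.28, -0.85, 0.0, -0.0, -0.0, 0.97]
[-0.4, -0.8, 0.0, -0.0, -0.0, 0.97]
[-0.51, -0.73, 0.0, -0.0, -0.0, 0.97]
[-0.61, -0.65, 0.0, -0.0, -0.0, 0.97]
[-0.7, -0.56, 0.0, -0.0, -0.0, 0.97]
[-0.77, -0.45, 0.0, -0.0, -0.0, 0.97]
[-0.83, -0.33, 0.0, -0.0, -0.0, 0.97]
[-0.87, -0.21, 0.0, -0.0, -0.0, 0.97]
[-0.89, -0.08, 0.0, -0.0, -0.0, 0.97]
[-0.89, 0.05, 0.0, -0.0, -0.0, 0.97]
```

View pics/w1.png

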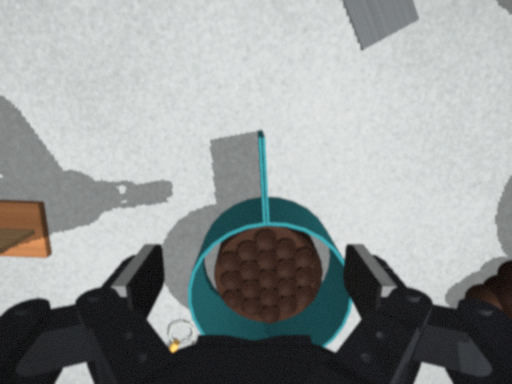

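The flange's top edge runs from (261,133) to the wall at about (266,225), almost straight up the picture. I'll fit its centre line and carry on to the clip.

```bash
python3 - <<'E'
from h import *
im=cv2.cvtColor(cv2.imread('pics/w1.png'),cv2.COLOR_BGR2RGB); d=np.load('P1.npz'); P=(d['C'],d['M'],d['K'])
H=hsv(im); pts=[]
for r in range(120,230,6):
    c=np.where((H[r,235:290,0]>80)&(H[r,235:290,0]<105)&(H[r,235:290,1]>90))[0]+235
    if len(c): print(r,c.min(),c.max(),H[r,c,2].tolist())
E
```

```text
132 259 261 [81, 73, 84]
138 258 264 [131, 152, 153, 130, 130, 160, 185]
144 258 264 [138, 164, 172, 149, 135, 166, 189]
150 259 264 [153, 172, 163, 145, 165, 186]
156 259 265 [143, 162, 162, 143, 146, 174, 193]
162 260 265 [163, 169, 149, 140, 165, 191]
168 260 265 [155, 170, 161, 144, 164, 184]
174 260 265 [144, 165, 163, 140, 147, 173]
180 261 266 [163, 168, 148, 146, 168, 188]
186 261 266 [153, 170, 160, 142, 164, 184]
192 261 266 [143, 164, 160, 140, 150, 172]
198 259 273 [80, 87, 119, 160, 167, 147, 144, 162, 162, 131, 99, 87, 85, 91, 89]
204 238 289 [74, 74, 72, 73, 72, 72, 72, 70, 71, 74, 72, 70, 72, 72, 67, 69, 69, 69, 67, 69, 70, 65, 76, 107, 147, 172, 161, 144, 161, 165, 136, 99, 83, 76, 76, 75, 76, 74, 78, 74, 79, 74, 79, 76, 78, 80, 78, 81, 78, 79, 81, 82]
210 235 289 [71, 72, 72, 73, 70, 73, 71, 75, 75, 72, 73, 71, 73, 71, 73, 70, 70, 68, 67, 71, 68, 68, 68, 70, 66, 71, 91, 130, 167, 161, 142, 148, 166, 153, 112, 80, 75, 76, 75, 75, 76, 77, 76, 80, 79, 79, 79, 76, 79, 84, 80, 81, 78, 79, 80]
216 235 289 [73, 71, 73, 71, 70, 75, 73, 71, 71, 73, 69, 70, 70, 66, 72, 68, 70, 70, 71, 69, 67, 69, 66, 69, 69, 69, 77, 120, 160, 166, 143, 139, 165, 160, 124, 88, 75, 75, 75, 80, 75, 74, 76, 79, 76, 81, 78, 80, 77, 78, 79, 81, 80, 79, 77]
222 235 289 [74, 73, 75, 72, 72, 68, 71, 70, 70, 70, 74, 68, 70, 74, 73, 72, 78, 75, 81, 80, 88, 86, 92, 96, 106, 110, 119, 134, 160, 172, 165, 146, 164, 172, 162, 146, 138, 137, 138, 137, 136, 131, 130, 129, 125, 126, 122, 117, 120, 118, 116, 111, 105, 100, 92]
228 235 289 [91, 102, 117, 123, 140, 153, 163, 170, 170, 168, 162, 151, 139, 135, 128, 119, 108, 81]
```

>>> arm_command([
  [[1, -0.15, -0.88, 0, 0, 0, 0.97], [1, -0.28, -0.85, 0, 0, 0, 0.97], [1, -0.4, -0.8, 0, 0, 0, 0.97], [1, -0.51, -0.73, 0, 0, 0, 0.97], [1, -0.61, -0.65, 0, 0, 0, 0.97], [1, -0.7, -0.56, 0, 0, 0, 0.97], [1, -0.77, -0.45, 0, 0, 0, 0.97], [1, -0.83, -0.33, 0, 0, 0, 0.97]],
])

```text
time_s: 2.7
eef_pos: [468.1, -183.7, 240.6]
ee_rot: [0.0, 0.626, 0.78, 0.0]
force: [0.3, 1.1, -0.0]
grip_width: 0.998
grip_force: 0.0
```

>>> arm_command([
  [[1, -0.87, -0.21, 0, 0, 0, 0.97], [1, -0.89, -0.08, 0, 0, 0, 0.97], [1, -0.89, 0.05, 0, 0, 0, 0.97], [1, 0, 0, 0, 0, 0, 0], [1, 0, 0, 0, 0, 0, 0]],
])

```text
time_s: 3.32
eef_pos: [466.5, -316.1, 240.4]
ee_rot: [-0.0, 0.778, 0.628, 0.0]
force: [-0.4, 0.2, -1.0]
grip_width: 0.998
grip_force: 0.0
```

```bash
python3 - <<'E'
from h import *
P=pose('wrist'); im=capture('wrist'); save(im,'w2'); np.savez('P2.npz',C=P[0],M=P[1],K=P[2]); print(sense()['eef_pos'])
save(cv2.resize(im[100:300,100:400],None,fx=2.5,fy=2.5,interpolation=cv2.INTER_CUBIC),'w2c')
E
```

```text
[ 466.60785083 -315.94307636  240.51217175]
```

View pics/w2c.png

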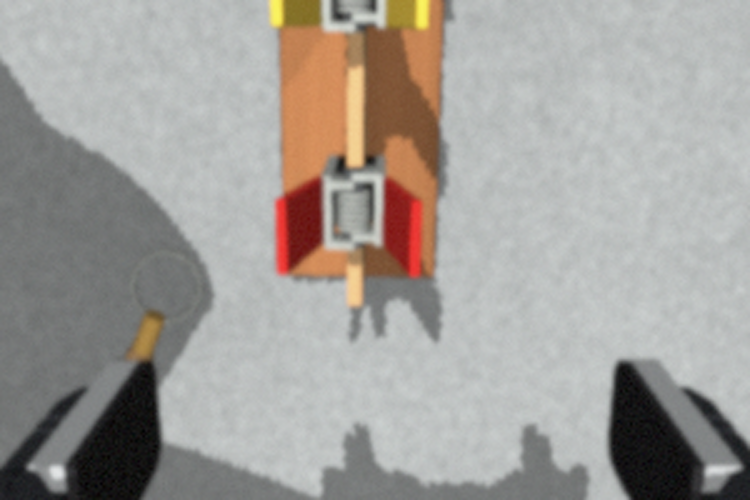

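The red clip's handle tops are the bright edges at crop x 282 and 416, rows 196–276, so their midpoint is full-picture (239.6,194.8). The strip runs vertically at crop x ≈ 356. The tool is already nearly square to it.

```bash
python3 - <<'E'
from h import *
d=np.load('P2.npz'); P=(d['C'],d['M'],d['K'])
f=lambda a:np.array(a)/2.5+100-.3
h=cast(P,f([[282,236],[416,237]]),131); print('handles',h,h.mean(0),np.linalg.norm(h[0]-h[1]))
s=cast(P,f([[355.5,60],[354.5,150],[355,280]]),75); print('strip',s,np.rad2deg(np.arctan2(*(s[0]-s[2])[1::-1])))
im=cv2.cvtColor(cv2.imread('pics/w2.png'),cv2.COLOR_BGR2RGB);H=hsv(im)
m=((H[...,0]<5)|(H[...,0]>175))&(H[...,1]>180)&(H[...,2]>200)
n,l,st,c=cv2.connectedComponentsWithStats(m.astype(np.uint8))
for i in range(1,n):
  if st[i,4]>20: print(st[i],c[i],cast(P,c[i],131))
for r in list(range(112,166,6))+[202,206,210,214,218]:
  q=(H[r,225:260,0]>8)&(H[r,225:260,0]<25)&(H[r,225:260,2]>215)&(H[r,225:260,1]>50); q=np.where(q)[0]+225
  if len(q): print(r,q.min(),q.max(),cast(P,[[q.mean(),r]],75).round(1))
# seam
d=np.load('P1.npz'); P=(d['C'],d['M'],d['K'])
c=cast(P,[[261,137],[261.6,150],[262.7,168],[263.6,186],[264.7,204],[265.7,218]],90); print(c)
e=cast(P,[[260.7,133],[266,225]],90);print('ends',e,np.linalg.norm(e[0]-e[1]),np.rad2deg(np.arctan2(*(c[-1]-c[0])[1::-1])))
E
```

```text
handles [[ 435.13379438 -307.36420628  131.        ]
 [ 477.54533675 -316.89577232  131.        ]] [ 456.33956556 -312.1299893   131.        ] 43.46941082771388
strip [[ 468.15027366 -260.64818932   75.        ]
 [ 460.20729279 -293.81769541   75.        ]
 [ 448.53276948 -345.97404849   75.        ]] 77.05198266944087
[211 180   4  28  69] [212.65217391 194.30434783] [[ 435.21160494 -307.55760235  131.        ]]
[264 180   5  30 114] [265.74561404 195.06140351] [[ 477.16916635 -317.29990821  131.        ]]
130 239 244 [[ 466.5 -266.2   75. ]]
136 232 244 [[ 463.7 -271.4   75. ]]
142 225 244 [[ 461.2 -276.6   75. ]]
148 225 244 [[ 459.9 -282.2   75. ]]
154 225 244 [[ 459.1 -287.9   75. ]]
160 225 244 [[ 457.9 -293.6   75. ]]
206 239 241 [[ 448.2 -339.6   75. ]]
210 239 243 [[ 448.2 -344.    75. ]]
214 239 243 [[ 447.3 -348.2   75. ]]
218 239 243 [[ 446.3 -352.5   75. ]]
[[431.84700296 188.66269514  90.        ]
 [443.47137901 187.11746296  90.        ]
 [460.0759291  185.16173442  90.        ]
 [477.20997457 182.95414968  90.        ]
 [494.97181512 180.85883674  90.        ]
 [509.24283597 179.31644802  90.        ]]
ends [[428.30580384 189.02902567  90.        ]
 [516.48907434 178.33690299  90.        ]] 88.82910943347326 -6.88564243682309
```

```bash
python3 - <<'E'
from h import *
plan([456.3,-312.2,117],77.05,5)
P=pose('top'); im=cv2.cvtColor(cv2.imread('pics/top0.png'),cv2.COLOR_BGR2RGB);H=hsv(im)
for r in range(178,222,4):
    c=np.where((H[r,140:180,0]>80)&(H[r,140:180,0]<105)&(H[r,140:180,1]>100))[0]+140
    if len(c): print(r,c.min(),c.max(),H[r,c,2].tolist(),cast(P,[[c.min()-.5,r],[c.max()+.5,r]],90)[:,:2].round(1).tolist())
print('wrist seam in top',proj(P,[[431.8,188.7,90],[495,180.9,90]]), 'clip', proj(P,[[435.1,-307.4,131],[477.3,-317,131]]))
m=((H[...,0]<6)|(H[...,0]>174))&(H[...,1]>180)&(H[...,2]>100); m[:, :365]=0
n,l,st,c=cv2.connectedComponentsWithStats(m.astype(np.uint8))
print([(st[i].tolist(),c[i].round(1).tolist()) for i in range(1,n) if st[i,4]>8])
E
```

```text
pos [ 466.6 -315.9  240.5] toolx 77.8 tool z [ 1.e-04  2.e-04 -1.e+00]
[0.01, -0.04, 0.49, 0.0, -0.0, 0.02]
[0.0, -0.04, 0.5, 0.0, -0.0, 0.02]
[0.01, -0.05, 0.49, 0.0, -0.0, 0.02]
[0.0, -0.04, 0.5, 0.0, -0.0, 0.02]
[0.01, -0.05, 0.49, 0.0, -0.0, 0.02]
178 142 179 [126, 144, 144, 139, 57, 86, 112, 135, 139] [[525.0, 211.0], [525.2, 126.0]]
182 148 179 [73, 77, 84, 81, 96, 120, 141, 151, 135, 140, 144, 146, 146, 148, 148, 146, 145, 146, 148, 141, 126, 112, 98, 85, 78, 73, 66, 63, 65, 63, 65, 63] [[515.9, 197.2], [516.1, 125.8]]
186 154 179 [125, 114, 131, 103, 67, 60, 63, 61, 61, 58, 58, 57, 60, 57, 58, 59, 60, 61, 62, 60, 60, 61, 62, 61, 62, 65] [[506.9, 183.5], [507.0, 125.5]]
190 155 164 [122, 100, 73, 63, 60, 63, 63, 60, 62, 71] [[497.9, 180.9], [497.9, 158.7]]
194 154 163 [122, 117, 88, 67, 65, 61, 64, 63, 63, 64] [[488.8, 182.8], [488.9, 160.6]]
198 153 162 [129, 137, 104, 69, 61, 62, 60, 61, 60, 64] [[479.8, 184.7], [479.9, 162.5]]
202 152 161 [143, 128, 103, 74, 64, 60, 64, 62, 63, 63] [[470.8, 186.6], [470.9, 164.4]]
206 152 161 [124, 119, 92, 66, 62, 62, 61, 60, 60, 66] [[461.9, 186.3], [461.9, 164.1]]
210 151 160 [129, 135, 104, 69, 63, 64, 61, 62, 62, 63] [[453.0, 188.1], [453.0, 166.0]]
214 150 160 [144, 128, 104, 76, 65, 59, 62, 61, 62, 62, 69] [[444.1, 190.0], [444.1, 165.7]]
218 150 159 [134, 122, 91, 63, 60, 62, 61, 62, 61, 68] [[435.2, 189.7], [435.2, 167.6]]
wrist seam in top [[149.87803146 219.53987791]
 [154.47070702 191.26383037]] clip [[379.03244034 216.38547331]
 [382.6425972  196.81286054]]
[([374, 196, 15, 8, 75], [381.0, 199.6]), ([372, 214, 14, 5, 29], [379.1, 216.1])]
```

Both views now agree: the seam middle is about (472,184) at −7°, and the clip is at (456,−312). Next is the descent and squeeze.

>>> arm_command([
  [[1, 0, -0.04, 0.5, 0, 0, 0.02], [1, 0, -0.04, 0.5, 0, 0, 0.02], [1, 0.01, -0.05, 0.49, 0, 0, 0.02], [1, 0.01, -0.05, 0.49, 0, 0, 0.02], [1, 0.01, -0.04, 0.48, 0, 0, 0.02], [1, 0, 0, 0, 0, 0, 0], [1, 0, 0, 0, 0, 0, 0]],
])

```text
time_s: 4.25
eef_pos: [456.5, -313.3, 118.6]
ee_rot: [0.001, 0.783, 0.622, 0.0]
force: [-0.0, -0.0, 0.2]
grip_width: 1.0
grip_force: 0.0
```

```bash
python3 - <<'E'
from h import *
plan([456.3,-312.2,117],77.05,1,3)
im=capture('wrist'); save(cv2.resize(im[130:384,110:400],None,fx=2.2,fy=2.2),'w3c')
E
```

```text
pos [ 456.5 -313.3  118.6] toolx 76.87 tool z [ 0.0012 -0.0012 -1.    ]
[0.02, -0.008, 0.031, 0.01, 0.006, -0.021]
```

View pics/w3c.png

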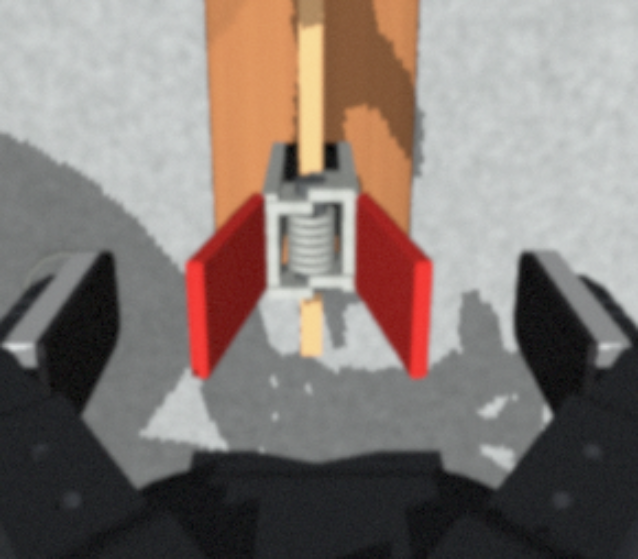

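The clip stands between the fingers, about 1.5 mm left of centre (309 against 317 in the crop). I'll nudge over and squeeze.

>>> arm_command([
  [[1, 0.02, -0.025, 0.03, 0, 0, -0.02], [0.6, 0, 0, 0, 0, 0, 0], [0.4, 0, 0, 0, 0, 0, 0], [0.2, 0, 0, 0, 0, 0, 0], [0.2, 0, 0, 0, 0, 0, 0], [0.2, 0, 0, 0, 0, 0, 0], [0.2, 0, 0, 0, 0, 0, 0], [0.2, 0, 0, 0, 0, 0, 0]],
], squeeze=40)

```text
time_s: 5.3
eef_pos: [454.9, -312.3, 115.8]
ee_rot: [0.0, 0.783, 0.622, 0.0]
force: [-0.6, -0.8, -0.9]
grip_width: 0.284
grip_force: 46.1
```

```bash
python3 - <<'E'
from h import *
s=sense(); print(s['force'],s['wrist_torque'],s['grip_width']*85,s['grip_force'])
plan([456.3,-312.2,117],77.05,1,3)
im=capture('wrist'); save(cv2.resize(im[130:384,110:400],None,fx=2.2,fy=2.2),'w4c')
E
```

```text
[-0.64131888 -0.79079162 -0.94512979] [-0.01640936 -0.03218416 -0.0405792 ] 24.171030496347328 46.094770431518555
pos [ 454.9 -312.3  115.8] toolx 76.96 tool z [ 0.  0. -1.]
[0.008, 0.028, -0.024, 0.0, -0.0, -0.01]
```

View pics/w4c.png

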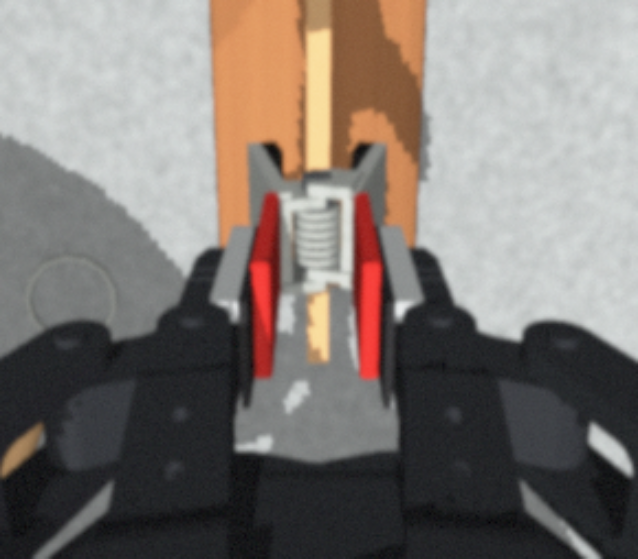

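Squeezed to the stop (24 mm) with the jaws open either side of the strip. Lifting.

>>> arm_command([
  [[0.2, 0, 0, -0.1, 0, 0, 0], [0.2, 0, 0, -0.2, 0, 0, 0], [0.2, 0, 0, -0.3, 0, 0, 0], [0.2, 0, 0, -0.4, 0, 0, 0], [0.2, 0, 0, -0.5, 0, 0, 0], [0.2, 0, 0, -0.5, 0, 0, 0], [0.2, 0, 0, 0, 0, 0, 0]],
])

```text
time_s: 6.22
eef_pos: [455.4, -312.8, 218.2]
ee_rot: [0.002, 0.783, 0.622, 0.0]
force: [-0.6, 0.4, -1.5]
grip_width: 0.284
grip_force: 46.1
```

```bash
python3 - <<'E'
from h import *
s=sense(); print(s['force'],s['wrist_torque'],s['grip_width']*85,s['grip_force'])
plan([472,184,216],173,13)
E
```

```text
[-0.56095851  0.39807386 -1.54354739] [ 0.00039643 -0.03100314 -0.00441009] 24.10050291227505 46.09375298023224
pos [ 455.4 -312.8  218.2] toolx 76.97 tool z [ 0.0032 -0.0034 -1.    ]
[0.75, -0.15, 0.0, 0.0, 0.0, -0.86]
[0.76, -0.05, 0.0, 0.0, 0.0, -0.86]
[0.76, 0.05, 0.0, 0.0, 0.0, -0.86]
[0.75, 0.15, 0.0, 0.0, 0.0, -0.86]
[0.73, 0.24, 0.0, 0.0, 0.0, -0.86]
[0.69, 0.33, 0.0, 0.0, 0.0, -0.86]
[0.64, 0.42, 0.0, 0.0, 0.0, -0.86]
[0.58, 0.5, 0.0, 0.0, 0.0, -0.86]
[0.51, 0.57, 0.0, 0.0, 0.0, -0.86]
[0.43, 0.63, 0.0, 0.0, 0.0, -0.86]
[0.35, 0.68, 0.0, 0.0, 0.0, -0.86]
[0.26, 0.72, 0.01, 0.0, 0.0, -0.86]
[0.17, 0.75, 0.0, 0.0, 0.0, -0.86]
```

>>> arm_command([
  [[0.2, 0.75, -0.15, 0, 0, 0, -0.86], [0.2, 0.76, -0.05, 0, 0, 0, -0.86], [0.2, 0.76, 0.05, 0, 0, 0, -0.86], [0.2, 0.75, 0.15, 0, 0, 0, -0.86], [0.2, 0.73, 0.24, 0, 0, 0, -0.86], [0.2, 0.69, 0.33, 0, 0, 0, -0.86], [0.2, 0.64, 0.42, 0, 0, 0, -0.86], [0.2, 0.58, 0.5, 0, 0, 0, -0.86]],
])

```text
time_s: 7.22
eef_pos: [464.5, -5.2, 215.2]
ee_rot: [-0.0, 0.372, 0.928, -0.0]
force: [0.6, -0.1, -0.7]
grip_width: 0.286
grip_force: 46.1
```

>>> arm_command([
  [[0.2, 0.51, 0.57, 0, 0, 0, -0.86], [0.2, 0.43, 0.63, 0, 0, 0, -0.86], [0.2, 0.35, 0.68, 0, 0, 0, -0.86], [0.2, 0.26, 0.72, 0, 0, 0, -0.86], [0.2, 0.17, 0.75, 0, 0, 0, -0.86], [0.2, 0, 0, 0, 0, 0, 0], [0.2, 0, 0, 0, 0, 0, 0], [0.2, 0, 0, 0, 0, 0, 0]],
])

```text
time_s: 8.22
eef_pos: [471.4, 183.8, 215.7]
ee_rot: [-0.0, 0.062, 0.998, -0.0]
force: [0.0, 0.2, 0.2]
grip_width: 0.289
grip_force: 46.1
```

```bash
python3 - <<'E'
from h import *
plan([472,184,170],173,1,3)
P=pose('wrist'); im=capture('wrist'); save(im,'w5'); np.savez('P5.npz',C=P[0],M=P[1],K=P[2])
t=capture('top'); save(t,'t5')
o=np.zeros((600,640,3),np.uint8); o[:480]=cv2.resize(im,(640,480)); save(o[:480],'w5v')
H=hsv(im)
print('pred',proj(P,[[430,188.8,90],[472,184,90],[512,179,90]]))
for r in range(130,240,6):
    c=np.where((H[r,235:290,0]>80)&(H[r,235:290,0]<105)&(H[r,235:290,1]>90)&(H[r,235:290,2]>110))[0]+235
    if len(c): print(r,c.min(),c.max(),cast(P,[[c.mean(),r]],90)[0,:2].round(1))
E
```

```text
pos [471.4 183.8 215.7] toolx 172.94 tool z [-3.e-04 -2.e-04 -1.e+00]
[-0.012, 0.005, 0.913, -0.002, -0.002, -0.007]
pred [[253.47963748 141.57242426]
 [253.92755046 190.90154774]
 [253.84628855 233.99742554]]
148 251 257 [435.3 188.6]
154 251 256 [440.2 187.6]
160 251 256 [445.2 186.9]
166 251 256 [450.3 186.3]
172 251 256 [455.4 185.7]
178 251 256 [460.6 185. ]
184 251 256 [465.9 184.4]
190 251 256 [471.2 183.7]
196 251 256 [476.5 183.1]
202 251 256 [481.9 182.4]
```

View pics/w5v.png

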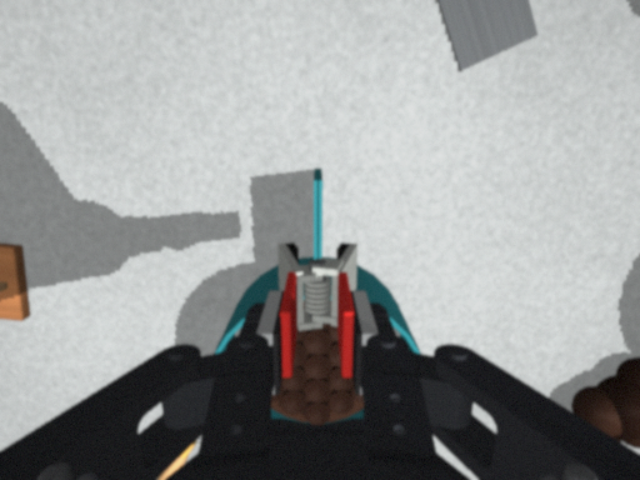

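The flange (column 253.5) is vertical in the picture and centred between the open jaws (about 254). Descending.

>>> arm_command([
  [[0.2, -0.02, 0, 0.3, 0, 0, 0], [0.2, 0, 0, 0.4, 0, 0, 0], [0.2, 0, 0, 0.4, 0, 0, 0], [0.2, 0, 0, 0.2, 0, 0, 0], [0.2, 0, 0, 0.2, 0, 0, 0], [0.2, 0, 0, 0.14, 0, 0, 0], [0.2, 0, 0, 0.1, 0, 0, 0], [0.2, 0, 0, 0, 0, 0, 0]],
])

```text
time_s: 9.32
eef_pos: [472.5, 184.6, 128.8]
ee_rot: [0.0, 0.061, 0.998, 0.0]
force: [-0.6, -0.5, 0.8]
grip_width: 0.287
grip_force: 46.1
```

```bash
python3 - <<'E'
from h import *
s=sense(); print(s['force'],s['wrist_torque'],s['grip_width']*85)
plan([472,184,129],173,1,3)
im=capture('wrist'); sd=capture('side')
o=np.zeros((400,800,3),np.uint8); o[:300,:400]=cv2.resize(im,(400,300)); o[:400,400:]=cv2.resize(sd[180:310,180:310],(400,400),interpolation=cv2.INTER_CUBIC); save(o,'v6')
E
```

```text
[-0.57997526 -0.48905887  0.80289681] [ 0.01776318 -0.02487887  0.0276285 ] 24.404540560021367
pos [472.5 184.6 128.8] toolx 173.05 tool z [ 2.e-04  0.e+00 -1.e+00]
[0.008, -0.013, -0.003, 0.0, 0.001, 0.006]
```

View pics/v6.png

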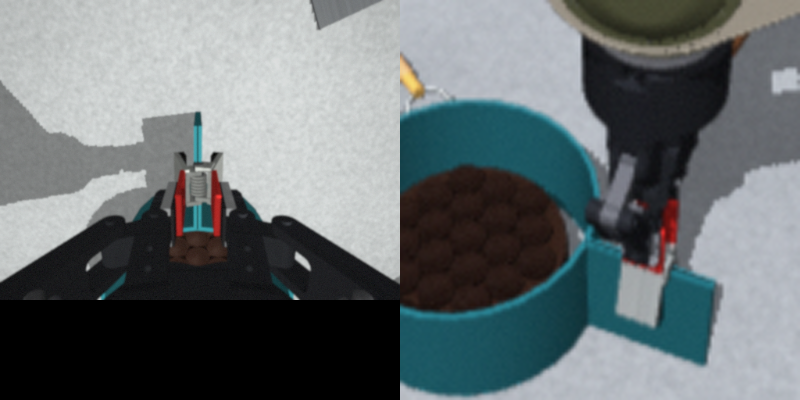

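The side view shows the jaws straddling the flange near mid-length, and the wrist view has the edge between the jaws. No contact force. I'll let it close slowly, then open.

>>> arm_command([
  [[0.36, 0, -0.01, 0, 0, 0, 0], [0.44, 0, 0, 0, 0, 0, 0], [0.52, 0, 0, 0, 0, 0, 0], [0.6, 0, 0, 0, 0, 0, 0], [0.8, 0, 0, 0, 0, 0, 0], [1, 0, 0, 0, 0, 0, 0], [1, 0, 0, 0, 0, 0, 0], [1, 0, 0, 0, 0, 0, 0]],
])

```text
time_s: 10.42
eef_pos: [472.3, 184.1, 128.8]
ee_rot: [0.0, 0.061, 0.998, 0.0]
force: [-0.1, 0.0, -0.3]
grip_width: 1.0
grip_force: 0.0
```

>>> arm_command([
  [[1, 0, 0, -0.2, 0, 0, 0], [1, 0, 0, -0.4, 0, 0, 0], [1, 0, 0, -0.6, 0, 0, 0], [1, 0, 0, -0.6, 0, 0, 0], [1, 0, 0, -0.6, 0, 0, 0], [1, 0, 0, 0, 0, 0, 0], [1, 0, 0, 0, 0, 0, 0]],
])

```text
time_s: 11.3
eef_pos: [472.0, 184.0, 248.4]
ee_rot: [-0.0, 0.061, 0.998, -0.0]
force: [-0.4, 0.1, -0.0]
grip_width: 1.0
grip_force: 0.0
```

```bash
python3 - <<'E'
from h import *
s=sense(); print(s['time_s'],s['eef_pos'],s['force'],s['grip_width'])
im=capture('wrist'); sd=capture('side')
o=np.zeros((400,800,3),np.uint8); o[:,:400]=cv2.resize(im[100:300,150:350],(400,400),interpolation=cv2.INTER_CUBIC); o[:400,400:]=cv2.resize(sd[180:310,180:310],(400,400),interpolation=cv2.INTER_CUBIC); save(o,'v7')
E
```

```text
11.3 [471.99891636 184.02659323 248.41780409] [-0.43022769  0.07052956 -0.0204949 ] 1.0004980637918726
```

View pics/v7.png

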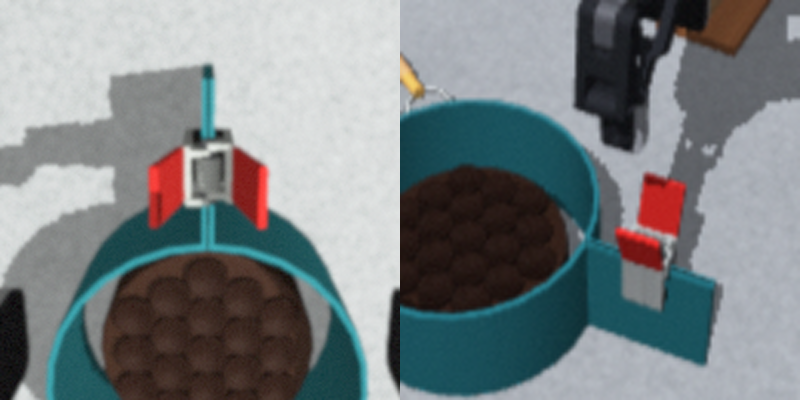

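The red clip sits upright and square on the flange near its middle, with the jaws down both sides. The hoop hasn't moved and the gripper is clear.

```bash
python3 -c "
from rig import *
print(finish_job())"
```

```text
the job is handed in; nothing more can be done
None
```

The red clip is clamped upright and square over the middle of the open seam, with the jaws well down on both sides. The yellow and green clips were not touched, the hoop did not visibly move, and the job was handed in at about 11.4 s.

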